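# Fish the pan ring out from under the display riser

## Robot

A 7-joint arm with a two-finger parallel gripper is mounted at the origin on a cart in front of the work surface, level with it; the furniture and walls round the work are solid. World frame = base frame: x ahead of the robot, y to its left, z up, the work surface at z = 0. Lengths are in m, angles in rad, forces in N, time in s.
With the tool pointing down it reaches from about 0.425 to 0.875 m from the base axis. Payload 4.7 kg.
Tool frame: the origin (TCP) lies where the fingers leave the gripper's body, on its centre line; the fingertips stand 70 mm ahead of it and the grasp point (between the pads) lies 51 mm ahead of it; z points along the fingers, y is the line along which they close (so a half turn about z gives the same grasp; the last joint's range is limited). The gripper opens to 87 mm and grips with 3 to 60 N. Pads are 19 mm wide; open, the fingers measure 117 mm over their backs; the gripper's body (75 mm by 190 mm) begins 51 mm behind the grasp point.
Start: joints at [1.326, 0.321, -0.07, 1.45, 0.023, 1.371, -0.057], TCP at [0.166, -0.628, 0.292] pointing down, gripper open.
Joint ranges: [-2.86, 2.86], [-0.3, 2.09], [-1.38, 1.24], [0.06, 2.45], [-1.56, 4.7], [0.09, 2.05], [-2.69, 2.69]. Speed limits (rad/s): [2.57, 2.57, 3.14, 3.14, 3.14, 3.14, 3.14].

## Interface

Orientations are given as a rotation vector (axis times angle).
In Python, from bench import ctrl gives the robot as it stands.
- The arm moves only by the tool drive_tool, never from a script. Its argument "motion" is a list of rows, each a list of 3 entries, a list of its own where there are three numbers: the shift along the tool's x, y, z in cm, then the turn, a rotation vector about the tool's x, y, z in degrees, then the opening, from -1 (shut) to 1 (fully open). In form: [[[x, y, z], [ax, ay, az], claw], ...]. A call has 1 to 12 rows; each row shifts and turns the commanded pose from where the row before left it, along the tool's axes as they then stand; what a row does not reach is not made up. A row lasts 1/8 s, in which the tool goes at most 62.5 mm and 10.7 degrees, less where a joint would pass 70% of its speed; a pose out of reach is approached as far as the arm can. A call with a gripper value outside its range is refused whole. The fingers move at their own pace and stop on an object; "force" is the grip in N (left out, the last holds). Time passes only in rows, so rows that do not move let the fingers close. It gives the time, the measured TCP pose, the force, the opening and the grip force at its end, in the units of the state.
- ctrl.get_state(): the state, without advancing time (a new reading comes with each control period).
- ctrl.get_image(name): name is "scene" or "top" or "wrist"; returns the picture (400x640x3 uint8, red, green, blue); there is no depth.
- ctrl.calibration(name): a dict with "K" (3x3 intrinsics, pixels), "origin" and "attitude" of the camera in the world; the wrist camera has in their place "tool_from_camera" (4x4, takes a point from camera to tool coordinates, whose origin is the TCP and whose axes are the flange's). Camera axes: x right, y up, looking along -z (the intrinsics and any distortion apply to the point x, -y, -z); pixel columns grow to the right and rows downward; lengths in m; the calibration is good to about 2 mm. A picture is of the moment at which its call begins: read the wrist's pose just before it. calibration takes no time and is no camera call.
- ctrl.close_job(): hands the job in; it is judged then, once.
The state is a dict: "time": time; "joint_positions": joint angles; "qd": joint speeds; "joint_torque": joint torques, N m; "position": TCP position; "tool_rot": TCP orientation; "ft_force": force on the tool from outside, world axes, zero at the start; "torque": the same for the moment, N m; "grip_width": opening from 0.0 (shut) to 1.0 (fully open); "grip_force": force on a finger pad.
Only numpy, scipy, OpenCV 4.12 (cv2) and the standard library are available. Lean on these libraries where they do the work, as an engineer would, in place of code of your own. Each camera call takes 0.05 s, during which the arm holds its last target. There are 200 camera calls.

## Task

A small iron pan ring has slid under the clear display riser where no hand fits. Take the bent hook from its holder (its rod is drawn out differently each time, so only touch tells how low its tip is), reach in under the riser with the tip in the ring, and draw the ring along the counter until it lies flat and wholly out in front of the riser with a finger's breadth (2 cm) to spare. Then hang the hook back in the holder and let go; work gently throughout (never press the hook on the counter or the riser with more than about 16 N), keep your fingers off the ring and disturb nothing else.

Things in the scene. Friction and masses are not known exactly. Their poses are not given: they have to be found in the camera images.
- riser: Fixed clear plastic riser, a low bridge 230 wide (y), 140 deep (x), open at the front only. Origin on the counter, middle of the front opening; x points level into the gap, y left, z up. Top plate 52 to 58 mm up; side and back walls 6 mm, inner back face at x = 134 mm. The gap is 218 mm wide, 52 mm high.
- ring_center (a point): Centre, half-way up (4.5 mm), of the loose dark cast-iron pan ring: 70 mm outside, hole 44 mm, 9 mm thick, about 0.2 kg, lying flat on the counter wholly under the riser. z is up.
- pan_ring: The same ring; origin at the centre of its underside.
- hook_handle (a point): Centre of the black upright handle of the hook (22 x 22 mm, 80 mm tall), which hangs in the holder; grasp it here from above. z up; x the way the hook's foot points. The round end of the hook's tip is 65 mm out along x and between 161 and 201 mm below this point: how far the rod is drawn out differs each time and is not measured.
- hook: The same steel hook, 0.2 kg; origin in the middle of the underside of its 36 x 36 x 4 mm collar, 44 mm below the handle's centre. Below it a sleeve 11 to 13 mm thick and 32 mm long, a 7 mm rod straight down, a foot bent level 65 mm along x, and a tip bent down to 24 mm below the foot's axis. The rod slides in the sleeve only above 25 N.
- holder_seat (a point): Fixed steel holder: middle of its fork at the prongs' top, 185 mm up, where the collar's underside rests. Prongs level along y, 18 mm apart, 11 wide, 8 thick, open to +y (they end 20 mm that way); column 45 mm to -y, no higher. Lift the collar off, then draw the hook 60 mm to +y. The foot points to +x as it hangs; hang it so again.
- service_table: The work table; its top, the counter, is at z = 0. A thick folded towel lies fixed on it ahead of the robot (left edge at about y = 0.26, to x = 0.55); all things between the holder and the riser are less than 100 mm tall.
- ramekin_a: White dip cup, 65 mm wide, 37 mm tall, on the riser's top at the left rear corner (to 95 mm above the counter); leave it alone. Origin at its underside.
- ramekin_b: White dip cup, 65 mm wide, 37 mm tall, on the riser's top at the right rear corner; leave it alone. Origin at its underside.
- shaker: Dark shaker with white cap, 42 mm wide, 84 mm tall, on the counter to the right of the riser; leave it alone. Origin at its underside.
Things that resemble listed ones, but are neither listed nor needed, are in the scene too. What is shaped like the part that bears holder_seat but blue is not meant.

How it is judged:
By the outcome, as a careful person would: the job done as asked, in the order asked, and still so for the second after the job is handed in, with the robot touching nothing.
It also fails if it takes over 72 s, if anything falls off the work surface, if the arm or the gripper's body presses on something with over 40 N, if the wrist force passes 120 N, or if a joint passes its speed limit or range.

## Working session

There is one attempt and no reset: what is moved stays moved. The work goes in short steps, Python scripts to look and compute and a tool call to move; the robot and the scene stay as the last step left them, time stands still between calls to the robot, and variables do not carry over. Pictures are saved under pics/ and viewed, at most 11 in all, crops included, and the job is handed in when it is done.

Besides the shell and the picture viewer there is one more tool, called after ">>>" as name([rows], argument=value, ...), one row to a line, values as JSON. drive_tool: Moves the arm, as the interface text tells. Its arguments: {"type":"object","properties":{"motion":{"type":"array","items":{"type":"array"}},"force":{"type":"number"}},"required":["motion"]}

```bash
mkdir -p pics; ls
python3 - <<'E'
from bench import ctrl
import cv2,numpy as np
np.set_printoptions(precision=4,suppress=True)
s=ctrl.get_state();print(s)
for n in("scene","top"):
    print(n,ctrl.calibration(n)); cv2.imwrite(f"pics/{n}0.png",ctrl.get_image(n)[:,:,::-1])
print(ctrl.calibration("wrist"))
E
```

```text
pics
{'time': 0.0, 'joint_positions': array([ 1.3261,  0.3218, -0.07  ,  1.4517,  0.0226,  1.3708, -0.0569]), 'qd': array([ 0.0005,  0.0012,  0.0007,  0.0003,  0.0002,  0.0006, -0.0018]), 'joint_torque': array([  0.0007, -49.1276,  -0.4037, -31.2532,  -0.0639,   0.0438,
         0.0002]), 'position': array([ 0.1662, -0.628 ,  0.2912]), 'tool_rot': array([-3.1135, -0.4051,  0.0006]), 'ft_force': array([ 0.1341, -0.7503,  0.2383]), 'torque': array([ 0.0063, -0.0658,  0.0186]), 'grip_force': 0.0, 'grip_width': 0.9995603132157137}
scene {'K': array([[411.0448,   0.    , 316.4115],
       [  0.    , 411.0448, 198.3013],
       [  0.    ,   0.    ,   1.    ]]), 'origin': array([-0.6773, -1.0516,  0.85  ]), 'attitude': array([ 0.9073, -0.406 , -0.7324])}
top {'K': array([[379.2395,   0.    , 320.8323],
       [  0.    , 379.2395, 198.8251],
       [  0.    ,   0.    ,   1.    ]]), 'origin': array([0.313 , 0.052 , 1.2749]), 'attitude': array([ 0.084 , -0.0933, -1.561 ])}
{'K': array([[305.4659,   0.    , 318.7836],
       [  0.    , 305.4659, 200.7346],
       [  0.    ,   0.    ,   1.    ]]), 'tool_from_camera': array([[ 0.0001,  0.9553,  0.2955,  0.0823],
       [ 1.    ,  0.0002, -0.0007, -0.0012],
       [-0.0007,  0.2955, -0.9553, -0.0938],
       [ 0.    ,  0.    ,  0.    ,  1.    ]])}
```

View pics/scene0.png

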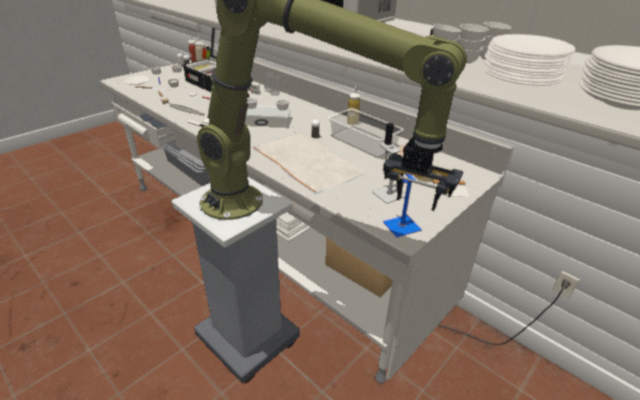

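View pics/top0.png

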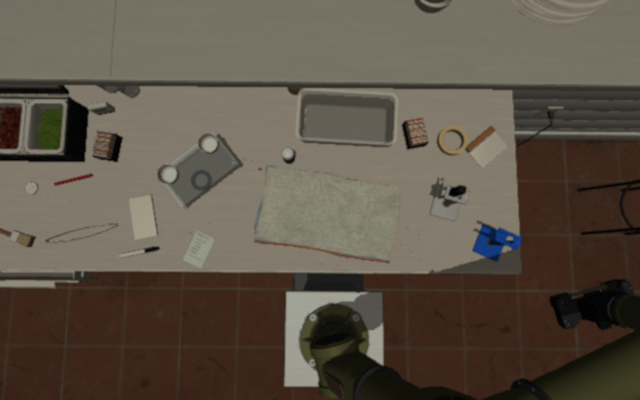

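The top view shows the riser at about (200,170) with its cups at (209,143) and (169,174), and the ring at (201,181). The shaker is at (288,155). The grey holder with the black handle is at (450,195), and the blue decoy holder is at (497,240). The grey one fits the description. I'll confirm it in an enlarged crop.

Run:
```python
import cv2,numpy as np
t=cv2.imread("pics/top0.png");s=cv2.imread("pics/scene0.png")
a=cv2.resize(t[130:220,150:250],(500,450)[:2] if 0 else (400,360),interpolation=cv2.INTER_CUBIC)
b=cv2.resize(t[170:260,425:525],(400,360),interpolation=cv2.INTER_CUBIC)
c=cv2.resize(s[95:155,230:330],(400,240),interpolation=cv2.INTER_CUBIC)
d=cv2.resize(s[115:205,350:420],(187,240),interpolation=cv2.INTER_CUBIC)
o=np.zeros((600,800,3),np.uint8);o[:360,:400]=a;o[:360,400:]=b;o[360:,:400]=c;o[360:,400:587]=d
cv2.imwrite("pics/crop1.png",o)
```

```text
(no output)
```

View pics/crop1.png

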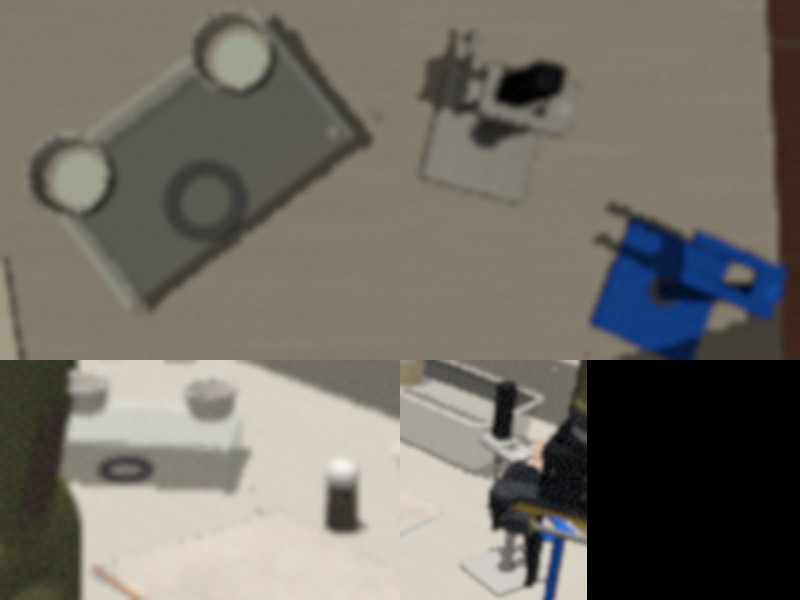

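```bash
cat > h.py <<'E'
from bench import ctrl
import numpy as np, cv2
from scipy.spatial.transform import Rotation as R
np.set_printoptions(precision=4,suppress=True)
def cam(n,st=None):
    c=ctrl.calibration(n)
    if n=="wrist":
        T=np.eye(4);T[:3,:3]=R.from_rotvec(st["tool_rot"]).as_matrix();T[:3,3]=st["position"]
        T=T@c["tool_from_camera"];return c["K"],T[:3,3],T[:3,:3]
    return c["K"],c["origin"],R.from_rotvec(c["attitude"]).as_matrix()
def ray(n,p,z,st=None):
    K,o,A=cam(n,st);d=A@np.array([(p[0]-K[0,2])/K[0,0],-(p[1]-K[1,2])/K[1,1],-1.])
    return o+d*(z-o[2])/d[2]
def proj(n,X,st=None):
    K,o,A=cam(n,st);q=A.T@(np.asarray(X)-o);return np.array([K[0,0]*q[0]/-q[2]+K[0,2],K[1,1]*q[1]/q[2]+K[1,2]])
E
python3 - <<'E'
from h import *
print("handle top",ray("top",(465,188.7),.269),ray("scene",(390,124.4),.269))
print("plate",[ray("top",p,.005) for p in((430,214.5),(455,220.7),(461,201))])
print("plate scene",[ray("scene",p,.005) for p in((373,194),(388,202))])
print("collar",ray("top",(455,195),.187))
print("riser front top corners",[ray("top",(150+a/4,130+b/4),z) for a,b,z in((355,140,.058),(370,140,0),(150,305,.0),(135,305,.058))])
print("cups",[ray("top",(150+a/4,130+b/4),.095) for a,b in((237,55),(75,177))])
print("ring",ray("top",(201.3,180.2),.009), ray("scene",(230+127/4,95+(468-360)/4),.009))
print("shaker",ray("top",(288,154),.084))
E
```

```text
handle top [ 0.4578 -0.3403  0.269 ] [ 0.4422 -0.3417  0.269 ]
plate [array([ 0.4072, -0.3223,  0.005 ]), array([ 0.3871, -0.4058,  0.005 ]), array([ 0.4537, -0.4283,  0.005 ])]
plate scene [array([ 0.3924, -0.3387,  0.005 ]), array([ 0.3895, -0.4086,  0.005 ])]
collar [ 0.4509 -0.3426  0.187 ]
riser front top corners [array([0.5598, 0.3135, 0.058 ]), array([0.5717, 0.3132, 0.    ]), array([0.4288, 0.4938, 0.    ]), array([0.4234, 0.4858, 0.058 ])]
cups [array([0.6201, 0.4014, 0.095 ]), array([0.5208, 0.5245, 0.095 ])]
ring [0.5165 0.4485 0.009 ] [0.507 0.435 0.009]
shaker [0.5917 0.1516 0.084 ]
```

>>> drive_tool([
  [[0,0,-4],[0,0,0],1],
  [[0,0,-5],[0,0,0],1],
  [[3,-2,-5],[0,0,0],1],
  [[5,-3,-1],[0,0,0],1],
  [[5,-3,0],[0,0,0],1],
  [[5,-3,0],[0,0,0],1],
  [[5,-3,0],[0,0,0],1],
  [[5,-3,0],[0,0,0],1],
  [[3,-2,0],[0,0,0],1],
  [[0,0,0],[0,0,0],1],
  [[0,0,0],[0,0,0],1],
])

```text
time: 1.48
position: [0.4167, -0.366, 0.4419]
tool_rot: [3.115, 0.404, -0.002]
ft_force: [-0.5, -0.1, 0.6]
grip_width: 0.999
grip_force: 0.0
```

Run:
```python
from h import *
s=ctrl.get_state();np.save("s1.npy",s,allow_pickle=True);im=ctrl.get_image("wrist")[:,:,::-1];cv2.imwrite("pics/w1.png",im)
print(s["time"],s["position"],s["tool_rot"],s["ft_force"],R.from_rotvec(s["tool_rot"]).as_matrix())
for c in([.45,-.341,.269],[.45,-.341,.19]):print(proj("wrist",c,s))
```

```text
1.475 [ 0.4167 -0.366   0.4419] [ 3.1154  0.4039 -0.0018] [-0.4717 -0.0522  0.5913] [[ 0.9669  0.255  -0.0011]
 [ 0.255  -0.9669 -0.0003]
 [-0.0012  0.     -1.    ]]
[301.968  158.2442]
[305.6146 146.7214]
```

View pics/w1.png

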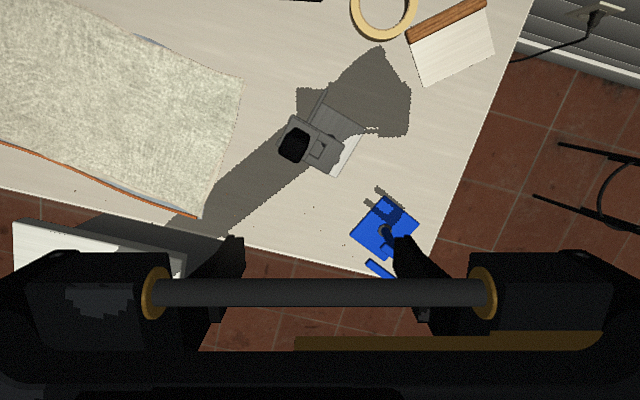

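The wrist view shows the handle top at (294,146), with the holder arm and column running to lower right (325,152). The blue decoy is at (384,225). So the fork opens toward the image's left and up. I'll measure the handle's yaw from its dark contour.

Run:
```python
from h import *
s=np.load("s1.npy",allow_pickle=True).item();im=cv2.imread("pics/w1.png")
c=im[80:200,240:390];cv2.imwrite("pics/crop2.png",cv2.resize(c,(750,600),interpolation=cv2.INTER_CUBIC))
g=cv2.cvtColor(c,cv2.COLOR_BGR2GRAY);m=(g<28).astype(np.uint8)
n,l,st,ce=cv2.connectedComponentsWithStats(m);print(st[1:][st[1:,4]>60],ce[1:][st[1:,4]>60])
i=1+np.argmax(st[1:,4]);cn=cv2.findContours((l==i).astype(np.uint8),0,1)[0][0]
h=cv2.approxPolyDP(cv2.convexHull(cn),2,True)[:,0]+[240,80];print(h)
for p in h:print(p,ray("wrist",p,.269,s),ray("wrist",p,.189,s))
```

```text
[[ 38  48  32  35 725]] [[54.2593 64.909 ]]
[[297 128]
 [308 134]
 [309 139]
 [299 161]
 [293 162]
 [278 150]
 [285 136]]
[297 128] [ 0.474  -0.3307  0.269 ] [ 0.4674 -0.3268  0.189 ]
[308 134] [ 0.4715 -0.341   0.269 ] [ 0.4642 -0.3401  0.189 ]
[309 139] [ 0.4677 -0.3429  0.269 ] [ 0.4591 -0.3426  0.189 ]
[299 161] [ 0.447  -0.3391  0.269 ] [ 0.4322 -0.3376  0.189 ]
[293 162] [ 0.4448 -0.3342  0.269 ] [ 0.4294 -0.3313  0.189 ]
[278 150] [ 0.4517 -0.3191  0.269 ] [ 0.4383 -0.3117  0.189 ]
[285 136] [ 0.4649 -0.3224  0.269 ] [ 0.4555 -0.3159  0.189 ]
```

View pics/crop2.png

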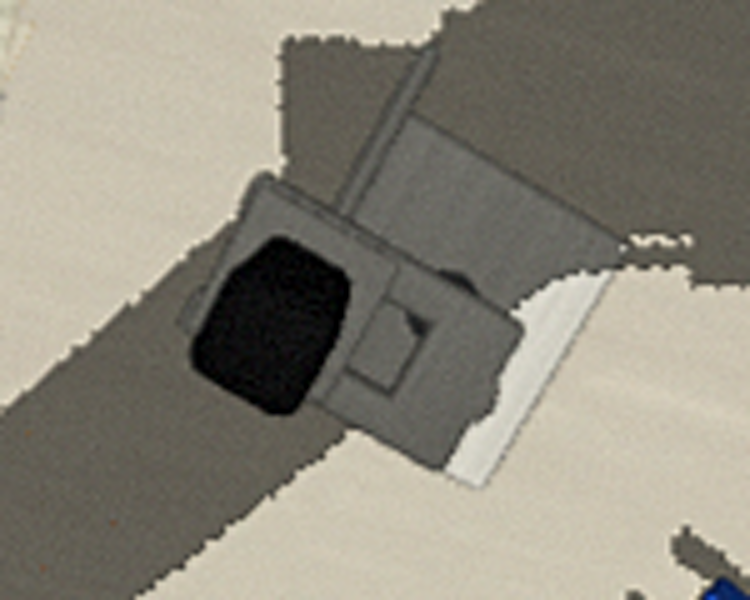

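The crop confirms it. The grey collar has corners at crop (265,180), (400,262) and (320,402), and the black handle stands on it. The foot runs up-right from (340,215) to (435,50), and the column is to the lower right.

Run:
```python
from h import *
s=np.load("s1.npy",allow_pickle=True).item()
f=lambda p,z:ray("wrist",(240+p[0]/5,80+p[1]/5),z,s)
a,b,c=[f(p,.189) for p in((265,180),(400,262),(320,402))]
ang=lambda v:np.degrees(np.arctan2(v[1],v[0]))
print("collar centre",(a+c)/2,"sides",np.linalg.norm(a-b),np.linalg.norm(b-c),"y-dir",ang(a-b),"x-dir",ang(b-c))
for z in(.05,.07,.09):
    p,q=f((340,215),z),f((435,50),z);print("foot",z,ang(q-p),q,np.linalg.norm(q[:2]-((a+c)/2)[:2]))
print("hdl top lower edge",ang(f((190,350),.269)-f((285,412),.269)),f((190,350),.269),f((285,412),.269))
for p in((195,355),(285,412)): print(f(p,.269)) 
p,q=f((415,115),.004),f((620,240),.004);print("base edge",ang(p-q),"other",ang(q-f((480,487),.004)))
for z in(.269,):print("tilt check centre",proj("wrist",[*((a+c)/2)[:2],z],s))
```

```text
collar centre [ 0.4565 -0.3313  0.189 ] sides 0.03437622214982381 0.036203327275508665 y-dir 74.05297986074643 x-dir -15.441404208370244
foot 0.05 -16.344458925094685 [ 0.5212 -0.3503  0.05  ] 0.06742643677812583
foot 0.07 -16.344458925094653 [ 0.5202 -0.3501  0.07  ] 0.06635828771659308
foot 0.09 -16.34445892509467 [ 0.5191 -0.3498  0.09  ] 0.06529016077546737
hdl top lower edge 71.06704844686833 [ 0.4517 -0.3191  0.269 ] [ 0.4453 -0.3377  0.269 ]
[ 0.451  -0.3202  0.269 ]
[ 0.4453 -0.3377  0.269 ]
base edge 74.69074318219249 other -13.479465996899274
tilt check centre [292.8696 148.134 ]
```

>>> drive_tool([
  [[0.7,-1.1,0],[0,0,10.1],1],
  [[0.7,-1.1,0],[0,0,10.1],1],
  [[0.7,-1.1,0],[0,0,10.1],1],
  [[0,0,0],[0,0,0],1],
  [[0,0,0],[0,0,0],1],
], force=40)

```text
time: 2.15
position: [0.4345, -0.3324, 0.4421]
tool_rot: [3.113, -0.422, -0.001]
ft_force: [-0.9, 0.1, -0.4]
grip_width: 0.998
grip_force: 0.0
```

```bash
cat > go.py <<'E'
# usage: go.py x y z yaw_deg -> remaining shift in tool axes (cm)
import sys
from h import *
s=ctrl.get_state();M=R.from_rotvec(s["tool_rot"]).as_matrix()
x,y,z,w=map(float,sys.argv[1:]);yaw=np.degrees(np.arctan2(M[1,0],M[0,0]))
print("t",s["time"],"pos",s["position"],"yaw",yaw,"tilt",M[:,2],"F",s["ft_force"],"q",s["joint_positions"])
print("shift cm",M.T@(np.array([x,y,z])-s["position"])*100,"turn toolz",yaw-w)
c,n=np.cos(np.radians(w)),np.sin(np.radians(w))
print("after-turn shift",np.array([[c,n,0],[n,-c,0],[0,0,-1]])@(np.array([x,y,z])-s["position"])*100)
E
python3 go.py .456 -.331 .28 -15.5
```

```text
t 2.15 pos [ 0.4345 -0.3324  0.4421] yaw -15.425719025838635 tilt [-0.0006 -0.0004 -1.    ] F [-0.9057  0.0568 -0.4234] q [ 0.8955  0.0858 -0.3149  1.4389  0.0272  1.6214 -1.257 ]
shift cm [ 2.0448 -0.7176 16.2072] turn toolz 0.07428097416136481
after-turn shift [ 2.0358 -0.7119 16.2086]
```

>>> drive_tool([
  [[2,-0.7,0],[0,0,0],1],
  [[0,0,4],[0,0,0],1],
  [[0,0,4],[0,0,0],1],
  [[0,0,4],[0,0,0],1],
  [[0,0,3.2],[0,0,0],1],
  [[0,0,1],[0,0,0],1],
  [[0,0,0],[0,0,0],1],
  [[0,0,0],[0,0,0],1],
])

```text
time: 3.15
position: [0.4571, -0.3303, 0.282]
tool_rot: [3.112, -0.423, 0.004]
ft_force: [0.1, -0.5, -0.6]
grip_width: 1.0
grip_force: 0.0
```

Run:
```python
from h import *
s=ctrl.get_state();print(s["position"],s["ft_force"],s["torque"]);im=ctrl.get_image("wrist")[:,:,::-1];cv2.imwrite("pics/w2.png",im)
for z in(.269,.21):print(proj("wrist",[.456,-.331,z],s))
```

```text
[ 0.4571 -0.3303  0.282 ] [ 0.1299 -0.4853 -0.5562] [ 0.0703 -0.0063 -0.0204]
[324.1212 315.2166]
[322.3284 250.9997]
```

View pics/w2.png

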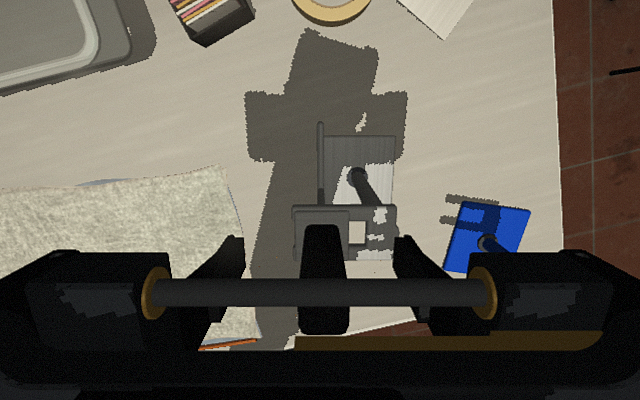

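The handle sits centred between the fingers at (323,280) and the foot points straight up the image, with its end at (320,122). Closing.

>>> drive_tool([
  [[0,0,0],[0,0,0],-0.3],
  [[0,0,0],[0,0,0],-0.6],
  [[0,0,0],[0,0,0],-1],
  [[0,0,0],[0,0,0],-1],
  [[0,0,0],[0,0,0],-1],
  [[0,0,0],[0,0,0],-1],
], force=40)

```text
time: 3.95
position: [0.4565, -0.3297, 0.2802]
tool_rot: [3.113, -0.423, -0.0]
ft_force: [-0.6, -0.5, -0.3]
grip_width: 0.403
grip_force: 0.0
```

>>> drive_tool([
  [[0,0,0],[0,0,0],-1],
  [[0,0,0],[0,0,0],-1],
  [[0,0,0],[0,0,0],-1],
])

```text
time: 4.32
position: [0.4564, -0.3301, 0.2803]
tool_rot: [3.112, -0.423, -0.0]
ft_force: [-0.3, -1.3, 0.2]
grip_width: 0.249
grip_force: 40.0
```

>>> drive_tool([
  [[0,0,-0.5],[0,0,0],-1],
  [[0,0,-1],[0,0,0],-1],
  [[0,0,-1],[0,0,0],-1],
  [[0,0,0],[0,0,0],-1],
  [[0,-2,0],[0,0,0],-1],
  [[0,-3,0],[0,0,0],-1],
  [[0,-3,0],[0,0,0],-1],
  [[0,0,0],[0,0,0],-1],
])

```text
time: 5.32
position: [0.4792, -0.2477, 0.3051]
tool_rot: [-3.113, 0.412, 0.0]
ft_force: [-0.3, -0.2, -1.8]
grip_width: 0.251
grip_force: 40.0
```

Run:
```python
from h import *
s=ctrl.get_state();np.save("s2.npy",s,allow_pickle=True)
print(s["position"],s["ft_force"],s["grip_width"])
cv2.imwrite("pics/w3.png",ctrl.get_image("wrist")[:,:,::-1])
cv2.imwrite("pics/sc3.png",ctrl.get_image("scene")[:,:,::-1])
```

```text
[ 0.4792 -0.2477  0.3051] [-0.3211 -0.1893 -1.8106] 0.2511982231255018
```

>>> drive_tool([
  [[0,0,-3],[0,0,0],-1],
  [[0,0,-3.5],[0,0,0],-1],
  [[0,-1,-3],[0,0,0],-1],
  [[-0.4,-2.1,0],[0,0,0],-1],
  [[-0.8,-3.6,0],[0,0,0],-1],
  [[-0.8,-3.6,0],[0,0,0],-1],
  [[-0.8,-3.6,0],[0,0,0],-1],
  [[-0.8,-3.6,0],[0,0,0],-1],
  [[-0.8,-3.6,0],[0,0,0],-1],
  [[0,-3.4,0],[0,0,0],-1],
  [[-1,-3,0],[0,0,0],-1],
  [[-2,-3.5,0],[0,0,0],-1],
])

```text
time: 6.92
position: [0.4885, 0.0669, 0.398]
tool_rot: [3.113, -0.424, -0.005]
ft_force: [0.1, 0.7, -1.8]
grip_width: 0.254
grip_force: 40.0
```

```bash
python3 go.py .396 .35 .40 38.3; python3 -c "
from h import *
print('paper',[ray('top',p,0) for p in((190,232),(213,235),(205,266),(183,262))])"
```

```text
t 6.925 pos [0.4885 0.0669 0.398 ] yaw -15.530966354066068 tilt [-0.003   0.0002 -1.    ] F [ 0.114   0.7217 -1.8013] q [ 0.5149 -0.0254 -0.683   1.63   -0.0167  1.5342 -2.0091]
shift cm [-16.4887 -24.8008  -0.1626] turn toolz -53.830966354066064
after-turn shift [ 10.2905 -27.9473  -0.196 ]
paper [array([0.3425, 0.4814, 0.    ]), array([0.3331, 0.4043, 0.    ]), array([0.2307, 0.4267, 0.    ]), array([0.2433, 0.5   , 0.    ])]
```

>>> drive_tool([
  [[0,0,0],[0,0,-6],-1],
  [[0,0,0],[0,0,-9.6],-1],
  [[0,0,0],[0,0,-9.6],-1],
  [[0,0,0],[0,0,-9.6],-1],
  [[0,0,0],[0,0,-9.6],-1],
  [[0.5,-1.5,0],[0,0,-9.4],-1],
  [[1.7,-4.6,0],[0,0,0],-1],
  [[1.8,-4.8,0],[0,0,0],-1],
  [[1.8,-4.8,0],[0,0,0],-1],
  [[1.8,-4.8,0],[0,0,0],-1],
  [[1.8,-4.8,0],[0,0,0],-1],
  [[0.9,-2.6,0],[0,0,0],-1],
])

```text
time: 8.43
position: [0.3964, 0.3522, 0.3986]
tool_rot: [-2.965, -1.038, 0.004]
ft_force: [0.1, -0.1, -2.6]
grip_width: 0.253
grip_force: 40.0
```

>>> drive_tool([
  [[0,0,0],[0,0,0],-1],
  [[0,0,0],[0,0,0],-1],
])

```text
time: 8.68
position: [0.3994, 0.3485, 0.399]
tool_rot: [2.966, 1.03, -0.003]
ft_force: [-0.4, -0.5, -2.5]
grip_width: 0.248
grip_force: 40.0
```

```bash
python3 go.py .396 .35 .40 38.3
python3 - <<'E'
from h import *
s=ctrl.get_state();np.save("s4.npy",s,allow_pickle=True)
w=ctrl.get_image("wrist")[:,:,::-1];c=ctrl.get_image("scene")[:,:,::-1]
cv2.imwrite("pics/w4.png",w);cv2.imwrite("pics/sc4.png",c)
u=proj("scene",s["position"]-[0,0,.15]).astype(int);print(u)
p=cv2.resize(c[u[1]-25:u[1]+25,u[0]-64:u[0]+64],(512,200),interpolation=cv2.INTER_CUBIC)
o=np.zeros((600,640,3),np.uint8);o[:400]=w;o[400:,:512]=p;cv2.imwrite("pics/v4.png",o)
E
```

```text
t 8.675 pos [0.3994 0.3485 0.399 ] yaw 38.29655250929707 tilt [-0.0012 -0.002  -1.    ] F [-0.4042 -0.5279 -2.5365] q [ 0.1632  0.1082 -0.9976  1.5426  0.0914  1.5426 -1.7369]
shift cm [-0.1725 -0.3328 -0.1047] turn toolz -0.003447490702924938
after-turn shift [-0.1723 -0.3329 -0.1048]
[252  83]
```

View pics/v4.png

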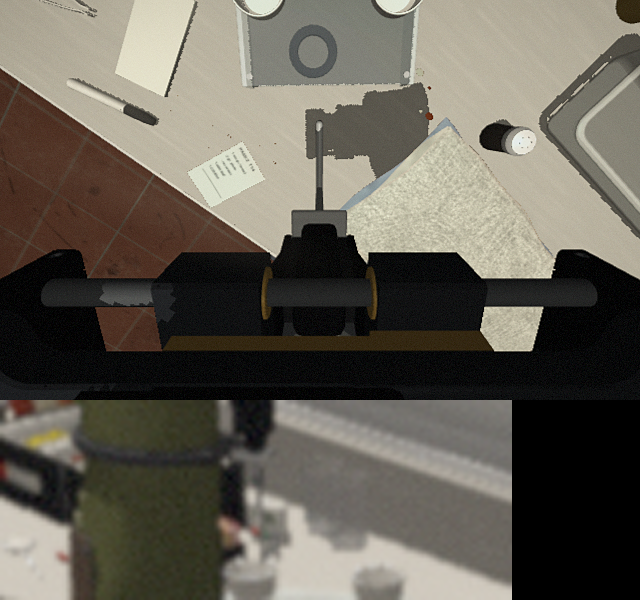

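The wrist view shows the riser's front edge from (248,87) to (413,83), the ring at (313,50), the foot's end at (319,122) and the towel edge at right. Next I'll locate the ring and front in the tool frame, and see what the scene picture says about foot height.

Run:
```python
from h import *
s=np.load("s4.npy",allow_pickle=True).item();im=cv2.imread("pics/w4.png")
g=cv2.cvtColor(im,cv2.COLOR_BGR2GRAY)[15:84,275:350]
m=(g<90).astype(np.uint8);n,l,st,ce=cv2.connectedComponentsWithStats(m);print(st[1:][st[1:,4]>30].tolist())
i=1+np.argmax(st[1:,4]);cn=cv2.findContours((l==i).astype(np.uint8),0,1)[0][0]
e=cv2.fitEllipse(cn);print("ellipse",np.array(e[0])+[275,15],e[1])
M=R.from_rotvec(s["tool_rot"]).as_matrix();T=lambda X:(M.T@(X-s["position"]))*1000
c=np.array(e[0])+[275,15]
print("ring tool mm",T(ray("wrist",c,.009,s)),ray("wrist",c,.009,s))
a=e[1][0]/2;print("ring dia",[np.linalg.norm(ray("wrist",c+[-r/2,0],.009,s)-ray("wrist",c+[r/2,0],.009,s)) for r in e[1]])
for z in(0,.058):
  p,q=ray("wrist",(248,87),z,s),ray("wrist",(413,83),z,s);d=p-q;print("front z",z,T(p),T(q),np.linalg.norm(d),"riser yaw",np.degrees(np.arctan2(d[1],d[0]))-90)
for z in(.171,.211,.19):print("tip",z,T(ray("wrist",(319,122),z,s)), "scene px of tip at z", proj("scene",s["position"]*[1,1,0]+M[:,0]*.065+[0,0,z]),"foot root",proj("scene",s["position"]*[1,1,0]+[0,0,z]))
print("collar",proj("scene",s["position"]*[1,1,0]+[0,0,.304]))
print("cups",[ (T(ray("wrist",p,.095,s))) for p in((258,5),(398,2))])
```

```text
[[15, 10, 47, 53, 934]]
ellipse [312.8544  51.1987] (46.179229736328125, 51.65375900268555)
ring tool mm [158.1788  -8.9352 389.5989] [0.5176 0.4527 0.009 ]
ring dia [np.float64(0.06642407298644766), np.float64(0.07429862061628432)]
front z 0 [ 110.3377 -107.4702  398.6183] [116.0388 141.7313 398.8219] 0.24926674264981707 riser yaw 39.607123158106134
front z 0.058 [107.0829 -94.9127 340.6362] [112.1127 124.9435 340.8158] 0.219913783364742 riser yaw 39.607123158106134
tip 0.171 [ 67.228   -0.3243 227.8053] scene px of tip at z [256.7173  95.5887] foot root [253.5642 100.786 ]
tip 0.211 [ 69.1524  -0.3874 187.8009] scene px of tip at z [256.1506  87.0145] foot root [252.941   92.0221]
tip 0.19 [ 68.1421  -0.3542 208.8032] scene px of tip at z [256.4498  91.542 ] foot root [253.2701  96.6504]
collar [251.4295  70.7681]
cups [array([192.416 , -69.5213, 303.471 ]), array([195.4706,  89.3209, 303.602 ])]
```

Run:
```python
import cv2
c=cv2.imread("pics/sc4.png")[55:110,235:290]
cv2.imwrite("pics/v5.png",cv2.resize(c,(550,550),interpolation=cv2.INTER_LANCZOS4))
```

```text
(no output)
```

View pics/v5.png

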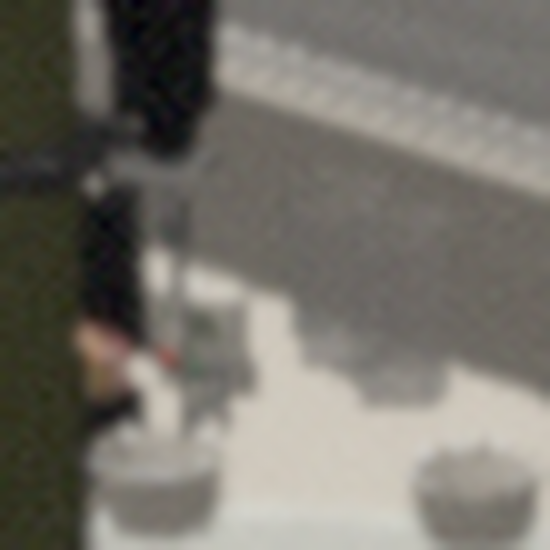

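>>> drive_tool([
  [[0,-0.3,3],[0,0,-1.1],-1],
  [[0,-0.3,4],[0,0,0],-1],
  [[0,0,4],[0,0,0],-1],
  [[0,0,2],[0,0,0],-1],
  [[0,0,0],[0,0,0],-1],
  [[0,0,0],[0,0,0],-1],
])

```text
time: 9.52
position: [0.3965, 0.3545, 0.2717]
tool_rot: [-2.957, -1.059, -0.004]
ft_force: [-0.2, 0.5, -2.7]
grip_width: 0.252
grip_force: 40.0
```

The zoom shows the rod at about px (253,72–93) and the tip end near (257,97), so the tip is roughly 180 mm below the handle centre. I expect touch at TCP z of about 0.233 ± 0.01.

>>> drive_tool([
  [[0,0,1],[0,0,0],-1],
  [[0,0,0.8],[0,0,0],-1],
  [[0,0,0.2],[0,0,0],-1],
  [[0,0,0.2],[0,0,0],-1],
  [[0,0,0.1],[0,0,0],-1],
  [[0,0,0.1],[0,0,0],-1],
  [[0,0,0],[0,0,0],-1],
])

```text
time: 10.4
position: [0.3958, 0.354, 0.2462]
tool_rot: [2.957, 1.06, -0.0]
ft_force: [-0.5, 0.3, -1.7]
grip_width: 0.249
grip_force: 40.0
```

>>> drive_tool([
  [[0,0,0.1],[0,0,0],-1],
  [[0,0,0.1],[0,0,0],-1],
  [[0,0,0],[0,0,0],-1],
])

```text
time: 10.78
position: [0.3957, 0.3539, 0.2441]
tool_rot: [2.957, 1.06, -0.0]
ft_force: [-0.5, -0.1, -1.6]
grip_width: 0.249
grip_force: 40.0
```

>>> drive_tool([
  [[0,0,0.1],[0,0,0],-1],
  [[0,0,0.1],[0,0,0],-1],
  [[0,0,0.1],[0,0,0],-1],
])

```text
time: 11.15
position: [0.3958, 0.354, 0.2411]
tool_rot: [2.957, 1.06, -0.0]
ft_force: [-0.4, 0.2, -1.9]
grip_width: 0.25
grip_force: 40.0
```

>>> drive_tool([
  [[0,0,0.1],[0,0,0],-1],
  [[0,0,0.1],[0,0,0],-1],
  [[0,0,0.1],[0,0,0],-1],
])

```text
time: 11.52
position: [0.3958, 0.354, 0.2381]
tool_rot: [2.957, 1.06, -0.0]
ft_force: [-0.2, 0.1, -1.7]
grip_width: 0.252
grip_force: 40.0
```

>>> drive_tool([
  [[0,0,0.1],[0,0,0],-1],
  [[0,0,0.1],[0,0,0],-1],
])

```text
time: 11.78
position: [0.3958, 0.354, 0.2361]
tool_rot: [2.957, 1.06, -0.0]
ft_force: [-0.1, 0.0, -1.4]
grip_width: 0.252
grip_force: 40.0
```

>>> drive_tool([
  [[0,0,0.1],[0,0,0],-1],
  [[0,0,0.1],[0,0,0],-1],
])

```text
time: 12.02
position: [0.3958, 0.3542, 0.235]
tool_rot: [2.957, 1.06, 0.0]
ft_force: [-2.9, -2.5, 9.5]
grip_width: 0.249
grip_force: 40.0
```

Touched at 11 N, with contact at TCP z ≈ 0.2355. I'll lift the tip to about 16 mm.

>>> drive_tool([
  [[0,0,-0.7],[0,0,0],-1],
  [[0,0,-1],[0,0,0],-1],
  [[0,0,0],[0,0,0],-1],
])

```text
time: 12.4
position: [0.3962, 0.3545, 0.2523]
tool_rot: [-2.957, -1.059, -0.003]
ft_force: [-0.3, 0.6, -2.5]
grip_width: 0.248
grip_force: 40.0
```

```bash
python3 go.py .4674 .4114 .251 39.4
```

```text
t 12.4 pos [0.3962 0.3545 0.2523] yaw 39.42336677525498 tilt [ 0.0017  0.0011 -1.    ] F [-0.3286  0.5726 -2.4977] q [ 0.1216  0.1981 -0.9933  1.7732  0.1746  1.2617 -1.7987]
shift cm [9.115  0.1261 0.1433] turn toolz 0.023366775254984873
after-turn shift [9.1153 0.1224 0.125 ]
```

>>> drive_tool([
  [[1,0.1,0],[0,0,0],-1],
  [[1.7,0,0],[0,0,0],-1],
  [[1.7,0,0],[0,0,0],-1],
  [[1.7,0,0],[0,0,0],-1],
  [[1.5,0,0],[0,0,0],-1],
  [[1,0,0],[0,0,0],-1],
  [[0.5,0,0],[0,0,0],-1],
  [[0,0,0],[0,0,0],-1],
  [[0,0,0],[0,0,0],-1],
])

```text
time: 13.52
position: [0.4663, 0.4109, 0.2513]
tool_rot: [2.957, 1.06, -0.0]
ft_force: [-0.3, 0.8, -1.7]
grip_width: 0.249
grip_force: 40.0
```

```bash
python3 go.py .4674 .4114 .2385 39.4;python3 - <<'E'
from h import *
s=ctrl.get_state();w=ctrl.get_image("wrist")[:,:,::-1];cv2.imwrite("pics/w6.png",w)
cv2.imwrite("pics/v6.png",cv2.resize(w[0:230,190:450],(678,600),interpolation=cv2.INTER_CUBIC))
E
```

```text
t 13.525 pos [0.4663 0.4109 0.2513] yaw 39.44188554500655 tilt [ 0.     -0.0005 -1.    ] F [-0.2545  0.7896 -1.6603] q [-0.0479  0.4285 -0.9271  1.5564  0.3494  1.3327 -1.8973]
shift cm [0.1166 0.0251 1.2773] turn toolz 0.04188554500655073
after-turn shift [0.1162 0.0255 1.2774]
```

View pics/v6.png

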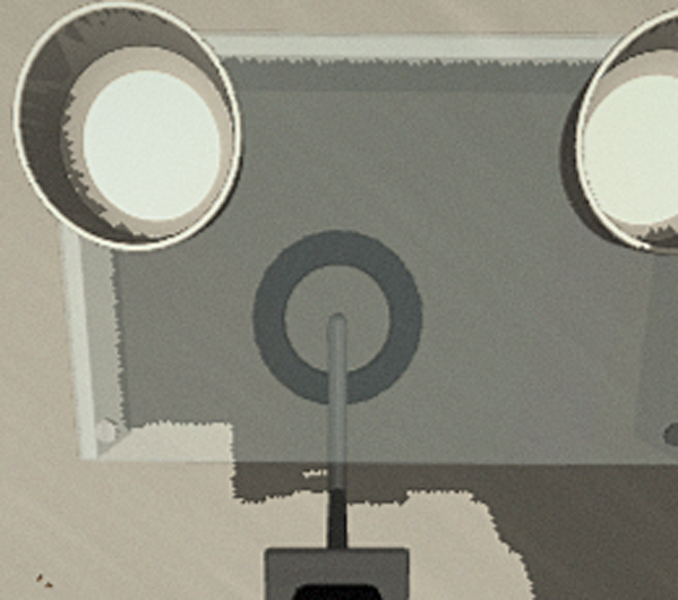

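The tip at (338,318) in the crop is central in the ring's hole, under the plate. Lower and draw.

>>> drive_tool([
  [[0,0,0.7],[0,0,0],-1],
  [[0,0,0.5],[0,0,0],-1],
  [[0,0,0.15],[0,0,0],-1],
  [[0,0,0],[0,0,0],-1],
  [[-0.5,0,0],[0,0,0],-1],
  [[-0.5,0,0],[0,0,0],-1],
  [[-0.4,0,0],[0,0,0],-1],
  [[-0.4,0,0],[0,0,0],-1],
  [[-0.4,0,0],[0,0,0],-1],
])

```text
time: 14.7
position: [0.4498, 0.3971, 0.2378]
tool_rot: [-2.957, -1.06, -0.002]
ft_force: [1.4, 0.7, -3.2]
grip_width: 0.249
grip_force: 40.0
```

>>> drive_tool([
  [[-0.6,0,0],[0,0,0],-1],
  [[-0.8,0,0],[0,0,0],-1],
  [[-0.8,0,0],[0,0,0],-1],
  [[-0.8,0,0],[0,0,0],-1],
  [[-0.8,0,0],[0,0,0],-1],
  [[0,0,0],[0,0,0],-1],
])

```text
time: 15.45
position: [0.4196, 0.3724, 0.2377]
tool_rot: [2.956, 1.059, -0.001]
ft_force: [0.5, 1.0, -1.7]
grip_width: 0.249
grip_force: 40.0
```

>>> drive_tool([
  [[-0.6,0,0],[0,0,0],-1],
  [[-0.8,0,0],[0,0,0],-1],
  [[-0.9,0,0],[0,0,0],-1],
  [[-0.9,0,0],[0,0,0],-1],
  [[-0.9,0,0],[0,0,0],-1],
  [[-0.9,0,0],[0,0,0],-1],
  [[-0.8,0,0],[0,0,0],-1],
  [[-0.7,0,0],[0,0,0],-1],
  [[-0.4,0,0],[0,0,0],-1],
  [[-0.2,0,0],[0,0,0],-1],
  [[0,0,0],[0,0,0],-1],
  [[0,0,0],[0,0,0],-1],
])

```text
time: 16.95
position: [0.3655, 0.3278, 0.2376]
tool_rot: [2.957, 1.06, -0.001]
ft_force: [0.6, -0.3, -2.2]
grip_width: 0.251
grip_force: 40.0
```

Run:
```python
from h import *
s=ctrl.get_state();np.save("s7.npy",s,allow_pickle=True);w=ctrl.get_image("wrist")[:,:,::-1];cv2.imwrite("pics/w7.png",w)
print(s["position"],s["ft_force"])
cv2.imwrite("pics/v7.png",w[0:260,170:470])
```

```text
[0.3655 0.3278 0.2376] [ 0.5613 -0.2845 -2.1946]
```

View pics/v7.png

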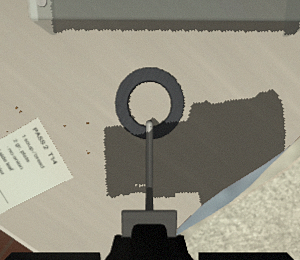

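Run:
```python
from h import *
s4=np.load("s4.npy",allow_pickle=True).item();s=np.load("s7.npy",allow_pickle=True).item()
p,q=ray("wrist",(248,87),.058,s4),ray("wrist",(413,83),.058,s4)
y=(p-q)[:2]/np.linalg.norm((p-q)[:2]);x=np.array([y[1],-y[0]]);f=lambda X:((X-(p+q)/2)[:2]@x*1000,(X-(p+q)/2)[:2]@y*1000)
for r,c in((67,150),(139,150)):print("ring edge",f(ray("wrist",(170+c,r),.009,s)))
print("ring c",f(ray("wrist",(170+150,102),.009,s)))
for z in(0,.058):print("front edge seen",[f(ray("wrist",(170+c,r),z,s)) for r,c in((19,100),(32,100),(32,60))])
```

```text
ring edge (np.float64(-28.921611944561878), np.float64(22.521942759177318))
ring edge (np.float64(-97.92944499558719), np.float64(22.65228906912342))
ring c (np.float64(-61.32064406209301), np.float64(22.583140076867654))
front edge seen [(np.float64(14.646766999121871), np.float64(70.33133844947073)), (np.float64(3.5093519651988325), np.float64(70.89292382162031)), (np.float64(3.622200249586658), np.float64(109.66356723258579))]
front edge seen [(np.float64(0.6959852064330558), np.float64(62.232909602182374)), (np.float64(-8.49197954420247), np.float64(62.69619723114002)), (np.float64(-8.398883789400521), np.float64(94.68057636529308))]
```

The ring lies flat in front of the riser with about 29 mm to spare. Free the tip, lift, and turn.

>>> drive_tool([
  [[0.4,0,0],[0,0,0],-1],
  [[0.4,0,0],[0,0,0],-1],
  [[0,0,-1],[0,0,0],-1],
  [[0,0,-2.5],[0,0,0],-1],
  [[0,0,-4],[0,0,0],-1],
  [[0,0,-4.5],[0,0,0],-1],
  [[0,0,-4.3],[0,0,0],-1],
  [[1,2,0],[0,0,0],-1],
  [[1,4,0],[0,0,0],-1],
  [[1,4,0],[0,0,0],-1],
  [[1,4,0],[0,0,0],-1],
  [[1,4,0],[0,0,0],-1],
])

```text
time: 18.5
position: [0.5261, 0.2237, 0.3994]
tool_rot: [2.958, 1.058, -0.003]
ft_force: [-0.1, 0.6, -2.1]
grip_width: 0.251
grip_force: 40.0
```

>>> drive_tool([
  [[0,1,0],[0,0,6],-1],
  [[0,0,0],[0,0,9.5],-1],
  [[0,0,0],[0,0,9.5],-1],
  [[0,0,0],[0,0,9.5],-1],
  [[0,0,0],[0,0,9.5],-1],
  [[0,0,0],[0,0,9],-1],
  [[0,0,0],[0,0,1.9],-1],
  [[0,0,0],[0,0,0],-1],
])

```text
time: 19.5
position: [0.5311, 0.2175, 0.4]
tool_rot: [3.113, -0.42, -0.002]
ft_force: [1.3, 0.1, -2.4]
grip_width: 0.249
grip_force: 40.0
```

```bash
python3 go.py .475 -.2625 .40 -15.48
```

```text
t 19.5 pos [0.5311 0.2175 0.4   ] yaw -15.37141101014295 tilt [-0.0011 -0.0004 -1.    ] F [ 1.3309  0.1005 -2.3957] q [ 0.2347  0.1977 -0.7819  1.4448  0.1387  1.5569 -2.3785]
shift cm [ 7.3104 47.772   0.0255] turn toolz 0.10858898985705068
after-turn shift [ 7.4009 47.7581 -0.0021]
```

>>> drive_tool([
  [[0.3,2,0],[0,0,0],-1],
  [[0.7,4.4,0],[0,0,0],-1],
  [[0.7,4.4,0],[0,0,0],-1],
  [[0.7,4.4,0],[0,0,0],-1],
  [[0.7,4.4,0],[0,0,0],-1],
  [[0.7,4.6,0],[0,0,0],-1],
  [[0.7,4.6,0],[0,0,0],-1],
  [[0.7,4.6,0],[0,0,0],-1],
  [[0.7,4.6,0],[0,0,0],-1],
  [[0.7,4.6,0],[0,0,0],-1],
  [[0.6,4,0],[0,0,0],-1],
  [[0.1,1.2,0],[0,0,0],-1],
])

```text
time: 21.0
position: [0.4726, -0.2656, 0.3999]
tool_rot: [3.112, -0.428, -0.002]
ft_force: [0.3, -0.2, -2.7]
grip_width: 0.258
grip_force: 40.0
```

>>> drive_tool([
  [[0,0,2],[0,0,0],-1],
  [[0,0,4],[0,0,0],-1],
  [[0,0,2.5],[0,0,0],-1],
  [[0,0,1],[0,0,0],-1],
  [[0,0,0],[0,0,0],-1],
  [[0,0,0],[0,0,0],-1],
])

```text
time: 21.75
position: [0.4745, -0.2623, 0.3072]
tool_rot: [3.112, -0.422, 0.003]
ft_force: [0.0, 0.1, -2.2]
grip_width: 0.251
grip_force: 40.0
```

```bash
python3 go.py .4565 -.330 .305 -15.48
```

```text
t 21.75 pos [ 0.4745 -0.2623  0.3072] yaw -15.43715198724696 tilt [ 0.002  -0.0011 -1.    ] F [ 0.0388  0.0877 -2.1689] q [ 0.797   0.1012 -0.3647  1.6892  0.0371  1.3557 -1.4141]
shift cm [0.0655 7.0072 0.2198] turn toolz 0.04284801275304062
after-turn shift [0.0712 7.0073 0.2157]
```

>>> drive_tool([
  [[0.1,1,0],[0,0,0],-1],
  [[0,2,0],[0,0,0],-1],
  [[0,2,0],[0,0,0],-1],
  [[0,1.5,0],[0,0,0],-1],
  [[0,0.5,0],[0,0,0],-1],
  [[0,0,0],[0,0,0],-1],
  [[0,0,0],[0,0,0],-1],
])

```text
time: 22.62
position: [0.4566, -0.3291, 0.3058]
tool_rot: [-3.113, 0.421, -0.0]
ft_force: [0.4, -0.4, -1.7]
grip_width: 0.248
grip_force: 40.0
```

```bash
python3 go.py .4565 -.330 .2802 -15.48
```

```text
t 22.625 pos [ 0.4566 -0.3291  0.3058] yaw -15.39003420347784 tilt [ 0.0001  0.0004 -1.    ] F [ 0.3945 -0.4246 -1.6539] q [ 0.861   0.1449 -0.3133  1.6436  0.0451  1.3604 -1.2981]
shift cm [0.0192 0.091  2.555 ] turn toolz 0.08996579652215964
after-turn shift [0.0194 0.0899 2.555 ]
```

>>> drive_tool([
  [[0,0.1,0.8],[0,0,0],-1],
  [[0,0,0.8],[0,0,0],-1],
  [[0,0,0.5],[0,0,0],-1],
  [[0,0,0.2],[0,0,0],-1],
  [[0,0,0.1],[0,0,0],-1],
  [[0,0,0],[0,0,0],-1],
  [[0,0,0],[0,0,0],-1],
])

```text
time: 23.5
position: [0.4559, -0.331, 0.282]
tool_rot: [3.113, -0.423, 0.001]
ft_force: [0.3, 0.3, -1.9]
grip_width: 0.249
grip_force: 40.0
```

>>> drive_tool([
  [[0,0,0.1],[0,0,0],-1],
  [[0,0,0.05],[0,0,0],-1],
  [[0,0,0],[0,0,0],-1],
  [[0,0,0],[0,0,0],-1],
])

```text
time: 24.0
position: [0.4558, -0.3309, 0.2803]
tool_rot: [3.113, -0.423, -0.0]
ft_force: [0.0, -0.2, -2.0]
grip_width: 0.253
grip_force: 40.0
```

>>> drive_tool([
  [[0,0,0.05],[0,0,0],-1],
  [[0,0,0.05],[0,0,0],-1],
  [[0,0,0],[0,0,0],-1],
])

```text
time: 24.38
position: [0.4558, -0.3309, 0.2802]
tool_rot: [3.113, -0.423, 0.0]
ft_force: [-2.2, 2.0, 4.9]
grip_width: 0.253
grip_force: 40.0
```

Seated. Release.

>>> drive_tool([
  [[0,0,-0.05],[0,0,0],-1],
  [[0,0,0],[0,0,0],-0.3],
  [[0,0,0],[0,0,0],0],
  [[0,0,0],[0,0,0],0.5],
  [[0,0,0],[0,0,0],1],
  [[0,0,0],[0,0,0],1],
  [[0,0,0],[0,0,0],1],
  [[0,0,0],[0,0,0],1],
  [[0,0,0],[0,0,0],1],
])

```text
time: 25.5
position: [0.4559, -0.3309, 0.2798]
tool_rot: [3.113, -0.423, 0.0]
ft_force: [0.0, -0.2, -0.2]
grip_width: 0.98
grip_force: 0.0
```

>>> drive_tool([
  [[0,0,-1],[0,0,0],1],
  [[0,0,-2],[0,0,0],1],
  [[0,0,-4],[0,0,0],1],
  [[0,0,-4],[0,0,0],1],
  [[0,0,-4],[0,0,0],1],
  [[-1,0,-1],[0,0,0],1],
  [[0,0,0],[0,0,0],1],
  [[0,0,0],[0,0,0],1],
])

```text
time: 26.5
position: [0.4458, -0.3281, 0.4384]
tool_rot: [-3.112, 0.423, 0.003]
ft_force: [-0.5, 0.8, 0.0]
grip_width: 0.999
grip_force: 0.0
```

Run:
```python
from h import *
s=ctrl.get_state();print(s["position"])
w=ctrl.get_image("wrist")[:,:,::-1];t=ctrl.get_image("top")[:,:,::-1]
o=np.zeros((400,800,3),np.uint8);o[:,:400]=cv2.resize(w[60:260,220:420],(400,400));o[:,400:]=cv2.resize(t[130:230,150:250],(400,400),interpolation=cv2.INTER_CUBIC)
cv2.imwrite("pics/v9.png",o)
```

```text
[ 0.4458 -0.3281  0.4384]
```

View pics/v9.png

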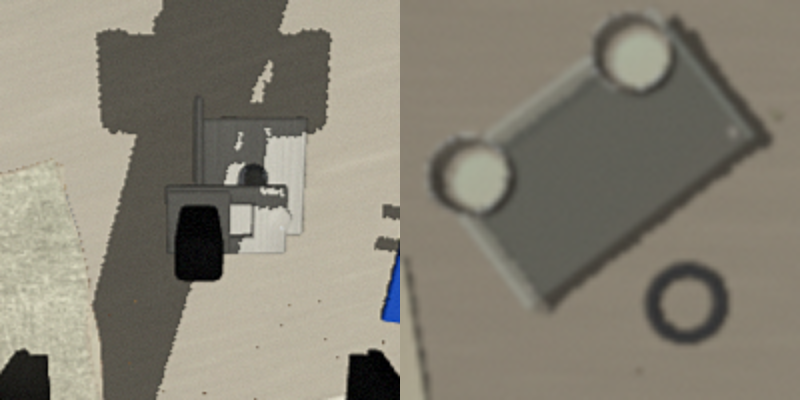

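The hook hangs square in the fork with its foot pointing the right way, and the gripper is clear. The ring lies flat in front of the riser, and the cups haven't moved.

```bash
python3 -c "
from bench import ctrl
print(ctrl.close_job())"
```

```text
the job is handed in; nothing more can be done
None
```

The job is handed in after about 26.6 s: the ring lies flat about 29 mm clear in front of the riser, the hook hangs back in its holder and is released, and the hook's only measured press on the counter was about 11 N.

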